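Pick the heavier centrifuge bucket and present it to the reader

ROBOT

A 7-joint arm with a two-finger parallel gripper is mounted at the origin on the work surface. World frame = base frame: x ahead of the robot, y to its left, z up, the work surface at z = 0. Lengths are in m, angles in rad, forces in N, time in s.
With the tool pointing down it reaches from about 0.4 to 0.85 m from the base axis. Payload 10.4 kg.
Tool frame: the origin (TCP) lies at the centre of the arm's flange, where the gripper is bolted on; the fingertips stand 173 mm ahead of it and the grasp point (between the pads) lies 155 mm ahead of it (manip.nose_length is the distance from the TCP to the fingertips, in m); z points along the fingers, x is the direction in which the jaws open and shut, and the axes are right-handed (so a half turn about z gives the same grasp; the last joint's range is limited). The gripper opens to 85 mm and grips with 20 to 120 N. Pads are 22 mm wide; open, the fingers measure 114 mm over their backs; the gripper's body (76 mm by 85 mm) begins 54 mm behind the grasp point. The pads swing forward as they close: fully open they stand 13 mm farther back than shut.
Start: joints at [-1.158, 0.332, -0.065, 1.46, 0.022, 1.35, -0.088], TCP at [0.264, 0.567, 0.405] pointing down, gripper open.
Joint ranges: [-2.6, 2.6], [-0.5, 2.12], [-1.47, 1.34], [0.16, 2.42], [-1.27, 4.41], [0.06, 2.06], [-2.6, 2.6]. Speed limits (rad/s): [2.22, 2.22, 2.79, 2.79, 3.14, 3.14, 3.14].

INTERFACE

Orientations are given as a unit quaternion [x, y, z, w].
In Python, from workcell import status, cams, order, manip gives the robot as it stands.
- The arm moves only by the tool servo_tool, never from a script. Its argument "motion" is a list that holds one entry, the list of rows, each a list of 6 numbers: the shift along the tool's x, y, z in units of 50 mm (1.0 is 50 mm), then the turn, a rotation vector about the tool's x, y, z in units of 5 degrees (1.0 is 5 degrees). In form: [[[x, y, z, ax, ay, az], ...]]. A call has 1 to 12 rows; each row shifts and turns the pose as measured when the row begins, along the tool's axes as they then stand; what a row does not reach is not made up. A row lasts 1/10 s, in which the tool goes at most 50 mm and 8.59 degrees, less where a joint would pass 70% of its speed; a pose out of reach is approached as far as the arm can. A call is refused whole if a number of a shift passes 1 or a number of a turn 1, either way. A call with a gripper value outside its range is refused whole. "jaw" is the closure in counts, from 0 (fully open) to 255 (shut), set as the call begins (left out, the last holds). The fingers move at their own pace and stop on an object; "force" is the grip in N (left out, the last holds). Time passes only in rows, so rows that do not move let the fingers close. It gives the time, the measured TCP pose, the force and the opening at its end, in the units of the state.
- status.get_obs(): the state, without advancing time (a new reading comes with each control period).
- cams.camera(name): name is "scene" or "top"; returns a dict with "color" (480x640x3 uint8, red, green, blue), "vertical_fov" (degrees; the focal length in pixels is half the picture's height over the tangent of half this angle, whatever the lens; pixels are square), "cx", "cy" (the principal point, pixels), "extrinsics" (4x4, takes a point from camera to world coordinates). Camera axes: x right, y down, z forward; pixel columns grow to the right and rows downward; lengths in m; the calibration is good to about 2 mm. A picture is of the moment at which its call begins. There is no depth.
- order.hand_in(): hands the job in, once; it reports no verdict.
The state is a dict: "clock": time; "joint_pos": joint angles; "joint_velocities": joint speeds; "tau": joint torques, N m; "position": TCP position; "ee_rot": TCP orientation; "ft_force": force on the tool from outside, world axes, zero at the start; "torque": the same for the moment, N m; "grip_width": opening from 0.0 (shut) to 1.0 (fully open).
Only numpy, scipy, OpenCV 4.12 (cv2) and the standard library are available. Lean on these libraries where they do the work, as an engineer would, in place of code of your own. Each camera call takes 0.05 s, during which the arm holds its last target.

TASK

Two closed centrifuge buckets stand on the green mat: lift the robot's left one clear of the mat by its knob to feel its weight and stand it back on the mat, let go, then lift the right one clear the same way. Finish while holding the heavier of the two upright and still over the middle of the reader's glass window, a few centimetres above the glass, touching nothing but the gripper, with the lighter one standing upright on the mat. Keep the buckets upright, never drop them, and leave the spray bottle, glove box and tube rack where they are.

Things in the scene. Friction and masses are not known exactly. Their poses are not given: they have to be found in the camera images.
- bucket_left: closed aluminium centrifuge bucket, 64 mm across, 70 mm tall, with a grey lid 68 mm across (70 to 78 mm above the underside) and a round grip knob 34 mm across (78 to 112 mm up). Origin: centre of the underside; z up. The two look alike; by hidden load one weighs 0.36 to 0.44 kg, the other 0.61 to 0.75 kg; either may be the heavier. This one stands to the robot's left (greater y).
- bucket_right: closed aluminium centrifuge bucket, 64 mm across, 70 mm tall, with a grey lid 68 mm across (70 to 78 mm above the underside) and a round grip knob 34 mm across (78 to 112 mm up). Origin: centre of the underside; z up. The two look alike; by hidden load one weighs 0.36 to 0.44 kg, the other 0.61 to 0.75 kg; either may be the heavier. This one stands to the robot's right (smaller y).
- mat: thin pale green mat fixed on the table, 240 mm (its x) by 380 mm (its y), 4 mm thick, both buckets stand on it. Origin: centre of its underside, on the table.
- reader: fixed white desktop reader box, 150 mm (its x) by 130 mm (its y), 55 mm high, with an 80 mm square glass window in a black frame in the middle of its top; stands to the robot's right of the mat. Origin: centre of its underside.
- reader_window (a point): centre of the reader's glass, on its upper face, 56 mm above the table; z up.
- spray_bottle: white bottle, 72 mm across, 190 mm tall, loose, bystander. Origin: centre of the underside.
- glove_box: blue carton of gloves, 120 mm (its x) by 220 mm (its y), 76 mm high, loose, bystander. Origin: centre of the underside.
- tube_rack: white rack full of capped tubes, 90 mm (its x) by 180 mm (its y), 100 mm high, loose, bystander. Origin: centre of the underside.

How it is judged:
On the way, in this order (a step that is already met when the one before it is completed fails the run):
1. the left bucket is lifted clear of the mat (underside at least 2 cm above it) in the gripper, the right one standing on the mat (height (world z) of bucket_left above 0.025 m and contact force between bucket_left and mat below 0.1 N and contact force between bucket_left and the fingers above 1 N and contact force between bucket_left and reader below 0.1 N and angle between bucket_left's own z axis and vertical below 0.3 rad and contact force between bucket_right and mat above 2 N and angle between bucket_right's own z axis and vertical below 0.1 rad and contact force between bucket_right and the fingers below 0.1 N), for 0.3 s.
2. both buckets stand upright on the mat, let go (contact force between each of bucket_left, bucket_right and mat above 2 N and angle between each of bucket_left, bucket_right's own z axis and vertical below 0.1 rad and contact force between each of bucket_left, bucket_right and the fingers below 0.1 N), for 0.2 s.
3. the right bucket is lifted clear of the mat in the gripper, the left one standing on the mat (height (world z) of bucket_right above 0.025 m and contact force between bucket_right and mat below 0.1 N and contact force between bucket_right and the fingers above 1 N and contact force between bucket_right and reader below 0.1 N and angle between bucket_right's own z axis and vertical below 0.3 rad and contact force between bucket_left and mat above 2 N and angle between bucket_left's own z axis and vertical below 0.1 rad and contact force between bucket_left and the fingers below 0.1 N), for 0.3 s.
At the end, for the whole second after the job is handed in: The heavier bucket is held still in the gripper, within 0.2 rad of upright, underside centre within 35 mm sideways of the window centre and 12 to 120 mm above the glass, touching neither reader nor bucket; the lighter (under 5.1 N on the mat) stands free on the mat, tilt under 0.1 rad (((horizontal distance between bucket_left and reader_window below 0.035 m and z of bucket_left in the frame of reader_window between 0.012 and 0.12 m and angle between bucket_left's own z axis and vertical below 0.2 rad and linear speed of each of bucket_left, bucket_right below 0.03 m/s and contact force between bucket_left and the fingers above 1 N and contact force between bucket_left and reader below 0.1 N and contact force between bucket_left and bucket_right below 0.1 N and contact force between bucket_right and mat between 2 and 5.1 N and angle between bucket_right's own z axis and vertical below 0.1 rad and contact force between bucket_right and the fingers below 0.1 N) or (horizontal distance between bucket_right and reader_window below 0.035 m and z of bucket_right in the frame of reader_window between 0.012 and 0.12 m and angle between bucket_right's own z axis and vertical below 0.2 rad and linear speed of each of bucket_right, bucket_left below 0.03 m/s and contact force between bucket_right and the fingers above 1 N and contact force between bucket_right and reader below 0.1 N and contact force between bucket_right and bucket_left below 0.1 N and contact force between bucket_left and mat between 2 and 5.1 N and angle between bucket_left's own z axis and vertical below 0.1 rad and contact force between bucket_left and the fingers below 0.1 N))); the arm keeps its last pose, push and grip.
It fails at once if a bucket is tipped more than 0.6 rad (angle between any of bucket_left, bucket_right's own z axis and vertical above 0.6 rad).
It fails at once if a bucket is dropped: out of the fingers with its underside more than 1.5 cm above the mat ((height (world z) of bucket_left above 0.02 m and contact force between bucket_left and the fingers below 0.1 N) or (height (world z) of bucket_right above 0.02 m and contact force between bucket_right and the fingers below 0.1 N)).
It fails at once if the spray bottle is moved more than 3 cm (distance of spray_bottle from where it was at the start of the episode above 0.03 m).
It fails at once if the glove box is moved more than 3 cm (distance of glove_box from where it was at the start of the episode above 0.03 m).
It fails at once if the tube rack is moved more than 3 cm (distance of tube_rack from where it was at the start of the episode above 0.03 m).
It also fails if it takes over 67 s, if anything falls off the work surface, if the arm or the gripper's body presses on something with over 40 N, if the wrist force passes 120 N, or if a joint passes its speed limit or range.

## Working session

There is one attempt and no reset: what is moved stays moved. The work goes in short steps, Python scripts to look and compute and a tool call to move; the robot and the scene stay as the last step left them, time stands still between calls to the robot, and variables do not carry over. Pictures are saved under pics/ and viewed, and the job is handed in when it is done.

Besides the shell and the picture viewer there is one more tool, called as name(argument=value, ...) on one line, values as JSON. servo_tool: Moves the arm, as the interface text tells. Its arguments: {"type":"object","properties":{"motion":{"type":"array","items":{"type":"array","items":{"type":"array","items":{"type":"number"}}}},"jaw":{"type":"number"},"force":{"type":"number"}},"required":["motion"]}

```bash
mkdir -p pics; python3 - <<'E'
from workcell import status,cams,order,manip
import cv2,numpy as np
print(status.get_obs()); print(manip.nose_length)
for n in("scene","top"):
    c=cams.camera(n); cv2.imwrite(f"pics/{n}0.png",c["color"][:,:,::-1]); print(n,c["vertical_fov"],c["cx"],c["cy"],c["extrinsics"])
E
```

```text
{'clock': 0.0, 'joint_pos': array([-1.15756713,  0.33288233, -0.06470275,  1.46094737,  0.02161178,
        1.34991752, -0.08847896]), 'joint_velocities': array([-0.00200149, -0.00281856,  0.00062649,  0.00039551, -0.00150591,
        0.00134806, -0.00030866]), 'tau': array([ 2.54111119e-04, -6.25454307e+01,  4.91661520e-02, -3.91608596e+01,
        1.62044523e-02,  9.81497724e-03, -1.77554227e-05]), 'position': array([0.26379085, 0.5664576 , 0.40390635]), 'ee_rot': array([ 8.43243308e-01,  5.37531572e-01, -5.92804732e-04,  4.24777706e-04]), 'ft_force': array([0.0010406 , 0.67977882, 0.34512331]), 'torque': array([ 0.01034919, -0.01161901, -0.03308965]), 'grip_width': 0.9974994898299953}
0.1734
scene 47.58194421726685 316.74103646561434 228.93265547872807 [[ 0.8176199   0.32698258 -0.47389882  1.25945919]
 [ 0.57534392 -0.49523013  0.65094277 -0.96255312]
 [-0.02184203 -0.80487857 -0.59303745  0.86199   ]
 [ 0.          0.          0.          1.        ]]
top 47.33008888492493 313.96975753831583 263.1504299823593 [[-0.00797655 -0.98386405  0.17873977  0.30591155]
 [-0.99984671  0.01063319  0.01391009 -0.09503553]
 [-0.01558621 -0.17860142 -0.98379805  1.7288714 ]
 [ 0.          0.          0.          1.        ]]
```

View pics/scene0.png

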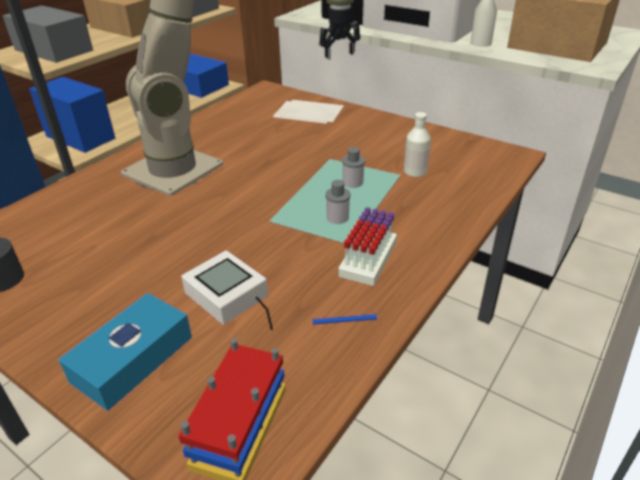

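View pics/top0.png

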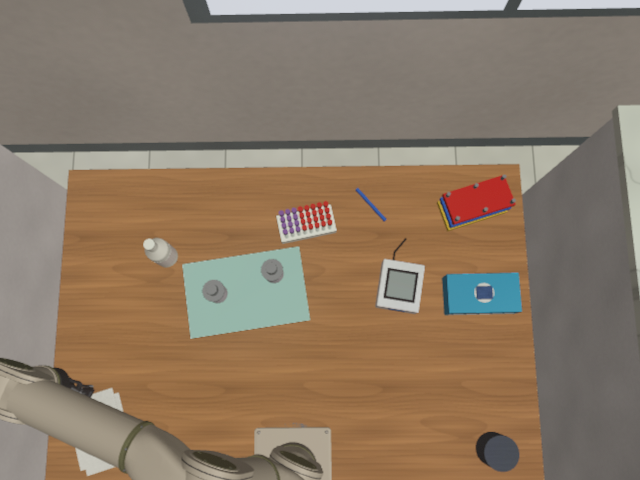

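Top view: left bucket's knob is near (213,290), the right one's near (272,267), and the window is near (402,286). The tube rack sits just beyond the right bucket. I'll zoom in to get accurate pixels.

```bash
cat > h.py <<'E'
import cv2,numpy as np
from workcell import status,cams
def ray(c,u,v,z):
    f=240/np.tan(np.radians(c["vertical_fov"])/2); E=c["extrinsics"]
    d=E[:3,:3]@np.array([(u-c["cx"])/f,(v-c["cy"])/f,1]); o=E[:3,3]
    return o+d*(z-o[2])/d[2]
def proj(c,p):
    f=240/np.tan(np.radians(c["vertical_fov"])/2); E=c["extrinsics"]
    q=E[:3,:3].T@(np.array(p)-E[:3,3]); return q[:2]/q[2]*f+[c["cx"],c["cy"]]
E
python3 - <<'E'
import cv2
a=cv2.imread("pics/top0.png")[190:330,140:440]
s=cv2.imread("pics/scene0.png")[130:330,170:430]
cv2.imwrite("pics/topz.png",cv2.resize(a[:,:160],None,fx=5,fy=4.2,interpolation=2)[:, :800]) if 0 else cv2.imwrite("pics/topz.png",cv2.resize(a[:,:160],None,fx=4,fy=4,interpolation=2))
cv2.imwrite("pics/topz2.png",cv2.resize(a[60:,220:],None,fx=6,fy=6,interpolation=2))
cv2.imwrite("pics/sz.png",cv2.resize(s,None,fx=3,fy=3,interpolation=2))
E
```

```text
(no output)
```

View pics/topz.png

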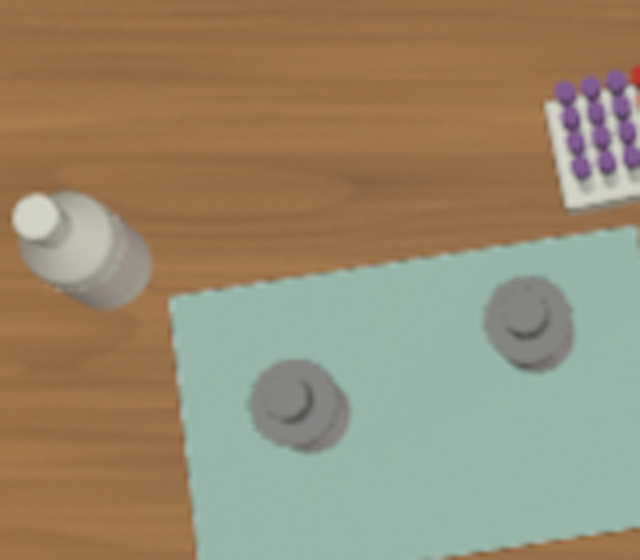

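View pics/topz2.png

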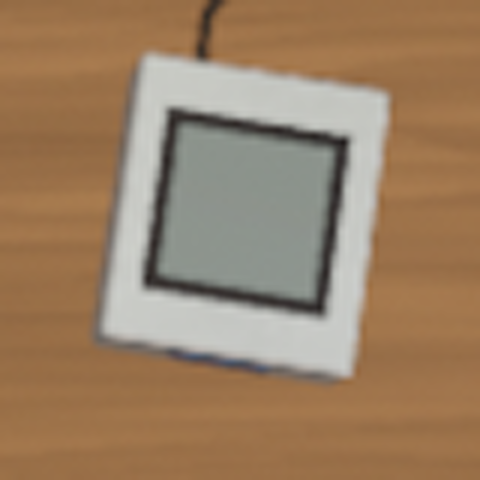

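View pics/sz.png

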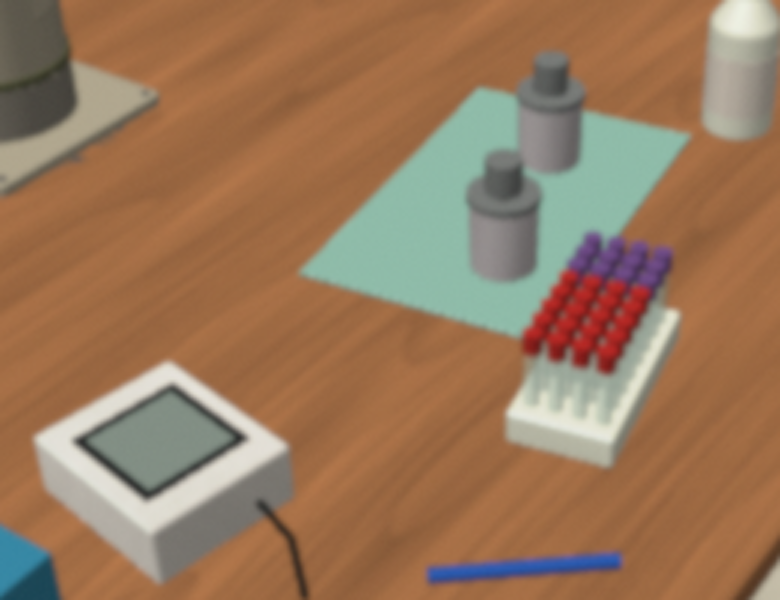

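```bash
python3 - <<'E'
from h import *
t=cams.camera("top"); s=cams.camera("scene")
for n,c,u,v,z in [("Lknob",t,211.5,289.2,.116),("Llid",t,213.6,290.4,.082),("Lknob",s,353,149.7,.116),("Rknob",t,271.2,267.2,.116),("Rlid",t,271.8,269.6,.082),("Rknob",s,337.7,182,.116),
 ("win",t,400.8,284.8,.056),("win",s,223,276.7,.056),
 ("matTL",t,182.5,264.,.004),("matTR",t,299,247,.004),("matBL",t,189.5,336.5,.004),("matBR",t,309,321,.004),
 ("spray base",t,165,265,.0),("rack",t,307,221,.05),("readcorner",t,360+145/6,250+52/6,.055),("rc",t,360+388/6,250+92/6,.055),("rc",t,360+352/6,250+377/6,.055),("rc",t,360+97/6,250+338/6,.055)]:
    print(n,ray(c,u,v,z).round(4))
print(status.get_obs()["clock"])
E
```

```text
Lknob [0.5234 0.2334 0.116 ]
Llid [0.5243 0.2339 0.082 ]
Lknob [0.5296 0.2273 0.116 ]
Rknob [0.588  0.0559 0.116 ]
Rlid [0.5865 0.0572 0.082 ]
Rknob [0.5901 0.0555 0.116 ]
win [ 0.5393 -0.3379  0.056 ]
win [ 0.5437 -0.3416  0.056 ]
matTL [0.6211 0.3518 0.004 ]
matTR [ 0.6727 -0.0229  0.004 ]
matBL [0.3897 0.3216 0.004 ]
matBR [ 0.4347 -0.0536  0.004 ]
spray base [0.6192 0.4093 0.    ]
rack [ 0.7466 -0.0503  0.05  ]
readcorner [ 0.6218 -0.2895  0.055 ]
rc [ 0.5995 -0.4139  0.055 ]
rc [ 0.4527 -0.3892  0.055 ]
rc [ 0.4738 -0.2605  0.055 ]
0.2
```

Both cameras agree to within a few mm: left bucket ≈ (0.526, 0.231), right ≈ (0.589, 0.056), window ≈ (0.541, −0.339). The mat measures about 378 × 235 mm, as it should. First I'll turn the tool to yaw 0 so its axes line up with the world.

servo_tool(motion=[[[0,0,0,0,0,1],[0,0,0,0,0,1],[0,0,0,0,0,1],[0,0,0,0,0,1],[0,0,0,0,0,1],[0,0,0,0,0,1],[0,0,0,0,0,1],[0,0,0,0,0,1],[0,0,0,0,0,1],[0,0,0,0,0,1],[0,0,0,0,0,1],[0,0,0,0,0,1]]], jaw=0, force=60)

```text
clock: 1.4
position: [0.2636, 0.566, 0.4011]
ee_rot: [1.0, 0.023, -0.001, 0.003]
ft_force: [-0.8, 0.2, 0.7]
grip_width: 1.0
```

```bash
cat >> h.py <<'E'
from scipy.spatial.transform import Rotation as R
def go(p,yaw=0):
    o=status.get_obs(); Rc=R.from_quat(o["ee_rot"])
    T=R.from_euler('z',yaw,degrees=True)*R.from_quat([1,0,0,0])
    d=Rc.inv().apply(np.array(p)-o["position"]); r=(Rc.inv()*T).as_rotvec()
    print("t",round(o["clock"],2),"pos",o["position"].round(4),"F",o["ft_force"].round(2),"w",round(o["grip_width"],3),"q",o["joint_pos"].round(2))
    print("shift units",(d/.05).round(2),"turn units",(np.degrees(r)/5).round(2))
E
python3 -c "
from h import *
go([.526,.231,.405])"
```

```text
t 1.4 pos [0.2636 0.566  0.4011] F [-0.83  0.17  0.67] w 1.0 q [-1.27  0.33  0.08  1.47 -0.03  1.35 -1.14]
shift units [ 4.93  6.94 -0.05] turn units [0.07 0.03 0.53]
```

servo_tool(motion=[[[0.4,0.58,0,0,0,0.1],[0.4,0.58,0,0,0,0.1],[0.4,0.58,0,0,0,0.1],[0.4,0.58,0,0,0,0.1],[0.4,0.58,0,0,0,0.1],[0.4,0.58,0,0,0,0],[0.4,0.58,0,0,0,0],[0.4,0.58,0,0,0,0],[0.4,0.58,0,0,0,0],[0.4,0.58,0,0,0,0],[0.4,0.58,0,0,0,0],[0.4,0.5,0,0,0,0]]])

```text
clock: 2.6
position: [0.512, 0.2156, 0.3999]
ee_rot: [1.0, 0.004, -0.003, 0.003]
ft_force: [0.4, 0.3, 0.5]
grip_width: 1.002
```

```bash
python3 -c "
from h import *
go([.526,.231,.405])"
```

```text
t 2.6 pos [0.512  0.2156 0.3999] F [0.44 0.34 0.53] w 1.002 q [-0.79  0.18  0.36  1.67 -0.06  1.31 -0.42]
shift units [ 0.28 -0.31 -0.11] turn units [0.07 0.07 0.09]
```

servo_tool(motion=[[[0.14,-0.16,0,0.07,0.07,0.09],[0.14,-0.15,0,0,0,0],[0,0,0.3,0,0,0],[0,0,0.3,0,0,0],[0,0,0.3,0,0,0],[0,0,0.3,0,0,0],[0,0,0.3,0,0,0],[0,0,0,0,0,0],[0,0,0,0,0,0]]])

```text
clock: 3.5
position: [0.5242, 0.2334, 0.3151]
ee_rot: [1.0, 0.002, -0.003, 0.002]
ft_force: [-1.0, 0.8, 0.7]
grip_width: 0.998
```

```bash
python3 -c "
from h import *
go([.526,.231,.259])
s=cams.camera('scene');t=cams.camera('top')
a=cv2.resize(s['color'][90:250,270:450],None,fx=3,fy=3,interpolation=2); b=cv2.resize(t['color'][220:340,150:240],None,fx=4,fy=4,interpolation=2)
im=np.zeros((480,900,3),'uint8');im[:,:540]=a;im[:,540:900]=b
cv2.imwrite('pics/a1.png',cv2.resize(im[:,:,::-1],(800,427)))"
```

```text
t 3.5 pos [0.5242 0.2334 0.3151] F [-0.96  0.78  0.75] w 0.998 q [-0.79  0.29  0.34  1.73 -0.11  1.15 -0.41]
shift units [0.04 0.04 1.12] turn units [0.04 0.07 0.04]
```

View pics/a1.png

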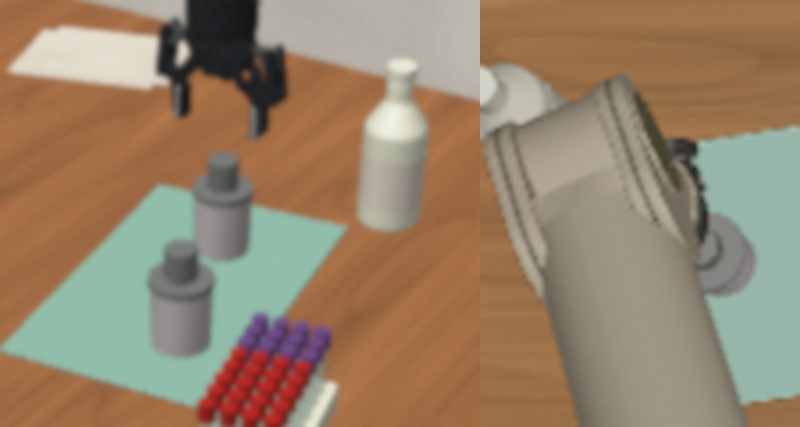

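In the scene view the fingertips straddle the knob axis: tip midpoint near (218,115), knob below at (223,160). I'll descend.

servo_tool(motion=[[[0.04,0.04,0.3,0,0,0],[0,0,0.3,0,0,0],[0,0,0.25,0,0,0],[0,0,0.2,0,0,0],[0,0,0.05,0,0,0],[0,0,0,0,0,0],[0,0,0,0,0,0]]])

```text
clock: 4.3
position: [0.5271, 0.231, 0.2583]
ee_rot: [1.0, 0.002, -0.001, 0.001]
ft_force: [-0.7, 1.3, -0.5]
grip_width: 1.0
```

```bash
python3 -c "
from h import *
go([.526,.231,.259])
s=cams.camera('scene')
cv2.imwrite('pics/a2.png',cv2.resize(s['color'][90:250,270:450,::-1],None,fx=3.5,fy=3.5,interpolation=2))"
```

```text
t 4.3 pos [0.5271 0.231  0.2583] F [-0.72  1.32 -0.53] w 1.0 q [-0.77  0.36  0.33  1.78 -0.13  1.03 -0.38]
shift units [-0.02  0.   -0.01] turn units [0.02 0.02 0.04]
```

View pics/a2.png

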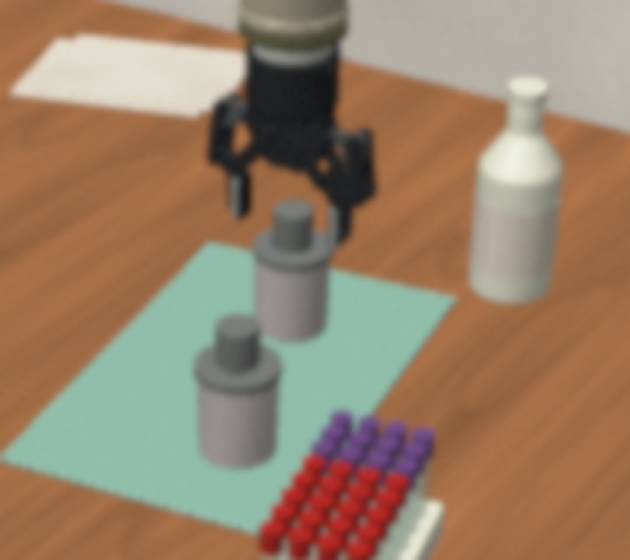

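Fingertips sit on either side of the knob, which is centred between them. Closing.

servo_tool(motion=[[[0,0,0,0,0,0],[0,0,0,0,0,0],[0,0,0,0,0,0],[0,0,0,0,0,0],[0,0,0,0,0,0],[0,0,0,0,0,0],[0,0,0,0,0,0],[0,0,0,0,0,0],[0,0,0,0,0,0],[0,0,0,0,0,0]]], jaw=255, force=60)

```text
clock: 5.35
position: [0.5275, 0.2313, 0.2601]
ee_rot: [1.0, 0.002, 0.0, 0.0]
ft_force: [0.1, 0.8, 0.3]
grip_width: 0.378
```

servo_tool(motion=[[[0,0,0,0,0,0],[0,0,-0.1,0,0,0],[0,0,-0.2,0,0,0],[0,0,-0.2,0,0,0],[0,0,-0.2,0,0,0],[0,0,-0.2,0,0,0],[0,0,-0.1,0,0,0],[0,0,0,0,0,0],[0,0,0,0,0,0],[0,0,0,0,0,0],[0,0,0,0,0,0],[0,0,0,0,0,0]]])

```text
clock: 6.55
position: [0.5268, 0.231, 0.3134]
ee_rot: [1.0, 0.002, -0.001, 0.001]
ft_force: [-0.3, 0.1, -3.6]
grip_width: 0.381
```

```bash
python3 -c "
from h import *
go([.526,.231,.259])
s=cams.camera('scene')
cv2.imwrite('pics/a3.png',cv2.resize(s['color'][90:250,270:450,::-1],None,fx=3.5,fy=3.5,interpolation=2))
print(status.get_obs()['ft_force'],status.get_obs()['tau'])"
```

```text
t 6.55 pos [0.5268 0.231  0.3134] F [-0.35  0.08 -3.55] w 0.381 q [-0.78  0.3   0.34  1.73 -0.11  1.14 -0.4 ]
shift units [-0.01 -0.    1.09] turn units [0.02 0.03 0.04]
[-0.21775101 -0.47198544 -4.18023393] [ 2.74485938e-02 -5.62948251e+01  4.92773116e+00 -3.82107067e+01
 -1.13687376e-03 -1.27153646e-02 -3.24463363e-04]
```

View pics/a3.png

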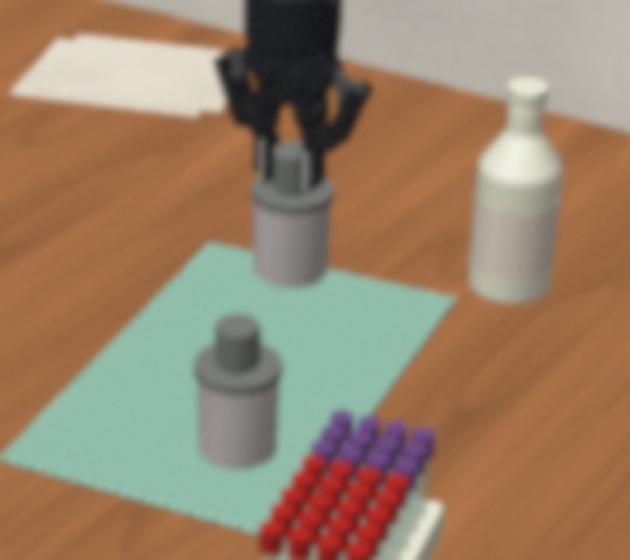

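The left bucket is up by about 5 cm and upright. The force reading is around −4 N but noisy, so I'll average more readings.

```bash
python3 -c "
from h import *
F=[]
for i in range(20):
    cams.camera('top'); F.append(status.get_obs()['ft_force'])
F=np.array(F);print(F.mean(0),F.std(0))
go([.5271,.231,.2595])"
```

```text
[ 0.16848757 -0.03522984 -4.02289803] [0.43316339 0.49316005 0.52623309]
t 7.6 pos [0.5269 0.231  0.3138] F [-0.08  0.42 -3.98] w 0.383 q [-0.78  0.3   0.34  1.73 -0.11  1.14 -0.4 ]
shift units [ 0.01 -0.    1.09] turn units [0.01 0.02 0.04]
```

The mean is −4.02 N, about 0.41 kg, so the left bucket is the lighter one. Lowering it.

servo_tool(motion=[[[0,0,0.2,0,0,0],[0,0,0.25,0,0,0],[0,0,0.25,0,0,0],[0,0,0.2,0,0,0],[0,0,0.06,0,0,0],[0,0,0.04,0,0,0],[0,0,0,0,0,0],[0,0,0,0,0,0]]])

```text
clock: 8.4
position: [0.527, 0.2312, 0.2608]
ee_rot: [1.0, 0.002, -0.001, 0.0]
ft_force: [0.2, -0.3, -3.6]
grip_width: 0.375
```

```bash
python3 -c "
from h import *
go([.5271,.231,.2601])"
```

```text
t 8.4 pos [0.527  0.2312 0.2608] F [ 0.17 -0.3  -3.59] w 0.375 q [-0.77  0.36  0.33  1.77 -0.13  1.03 -0.38]
shift units [0.   0.   0.01] turn units [0.   0.02 0.04]
```

servo_tool(motion=[[[0,0,0.03,0,0,0],[0,0,0.02,0,0,0],[0,0,0,0,0,0],[0,0,0,0,0,0]]])

```text
clock: 8.8
position: [0.5273, 0.2314, 0.2602]
ee_rot: [1.0, 0.002, -0.001, -0.001]
ft_force: [0.2, 0.2, -2.8]
grip_width: 0.378
```

servo_tool(motion=[[[0,0,0.03,0,0,0],[0,0,0.02,0,0,0],[0,0,0.02,0,0,0],[0,0,0,0,0,0]]])

```text
clock: 9.2
position: [0.5276, 0.2315, 0.2603]
ee_rot: [1.0, 0.002, -0.001, -0.002]
ft_force: [0.4, -0.4, -4.0]
grip_width: 0.379
```

servo_tool(motion=[[[0,0,0.06,0,0,0],[0,0,0.06,0,0,0],[0,0,0.02,0,0,0]]])

```text
clock: 9.5
position: [0.5281, 0.2318, 0.2602]
ee_rot: [1.0, 0.002, -0.0, -0.004]
ft_force: [0.4, -0.2, -3.0]
grip_width: 0.382
```

```bash
python3 -c "
from h import *
F=[];P=[]
for i in range(8):
    s=cams.camera('scene'); o=status.get_obs(); F.append(o['ft_force']);P.append(o['position'])
F=np.array(F);print(F.mean(0),F.std(0),np.mean(P,0))
cv2.imwrite('pics/a4.png',cv2.resize(s['color'][90:250,270:450,::-1],None,fx=3.5,fy=3.5,interpolation=2))
"
```

```text
[-6.07502561 -1.65546443 13.11478545] [0.51265222 0.76255899 0.44662035] [0.52822485 0.23229028 0.26003928]
```

View pics/a4.png

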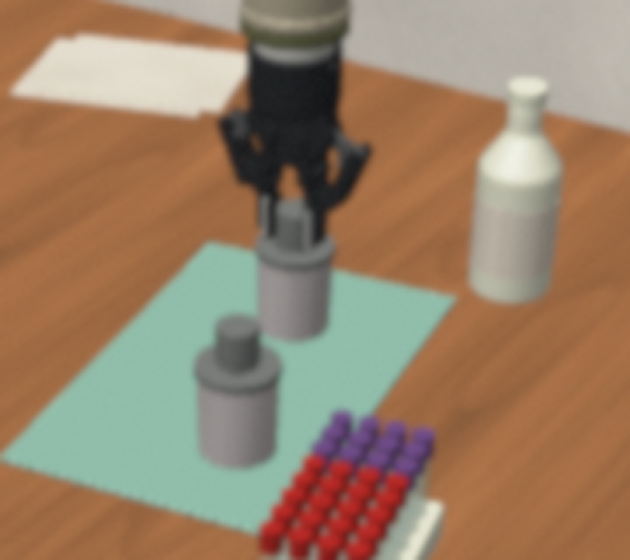

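The bucket is standing on the mat: contact force is +13 N and its base is at its original spot. Opening the jaws and rising.

servo_tool(motion=[[[0,0,0,0,0,0],[0,0,0,0,0,0],[0,0,0,0,0,0],[0,0,0,0,0,0],[0,0,0,0,0,0],[0,0,0,0,0,0],[0,0,0,0,0,0],[0,0,0,0,0,0],[0,0,0,0,0,0],[0,0,0,0,0,0]]], jaw=0)

```text
clock: 10.9
position: [0.5288, 0.2328, 0.2594]
ee_rot: [1.0, 0.002, 0.001, -0.004]
ft_force: [0.4, -0.3, 0.1]
grip_width: 0.997
```

```bash
python3 -c "
from h import *
go([.527,.231,.37])
s=cams.camera('scene')
cv2.imwrite('pics/a5.png',cv2.resize(s['color'][90:250,270:450,::-1],None,fx=3.5,fy=3.5,interpolation=2))
"
```

```text
t 10.9 pos [0.5288 0.2328 0.2594] F [ 0.36 -0.3   0.06] w 0.997 q [-0.77  0.36  0.33  1.77 -0.14  1.03 -0.38]
shift units [-0.03  0.02 -2.21] turn units [-0.1  -0.02  0.05]
```

View pics/a5.png

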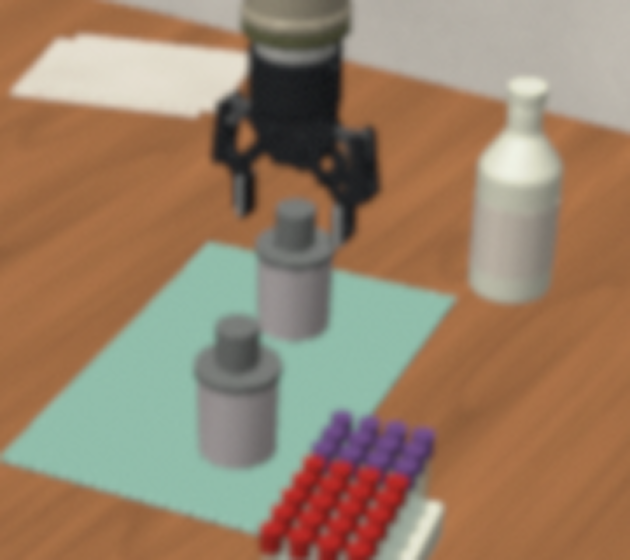

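The left bucket is released and upright. Next I'll rise and move over to the right bucket.

servo_tool(motion=[[[0,0,-0.2,-0.1,0,0],[0,0,-0.4,0,0,0],[0,0,-0.5,0,0,0],[0,0,-0.5,0,0,0],[0,0,-0.4,0,0,0],[0.2,0.5,0,0,0,0],[0.2,0.6,0,0,0,0],[0.2,0.6,0,0,0,0],[0.2,0.6,0,0,0,0],[0.2,0.6,0,0,0,0],[0.2,0.6,0,0,0,0],[0,0,0,0,0,0]]])

```text
clock: 12.15
position: [0.591, 0.0525, 0.3742]
ee_rot: [1.0, 0.003, 0.004, 0.002]
ft_force: [0.3, -0.3, 0.2]
grip_width: 1.005
```

```bash
python3 -c "
from h import *
go([.589,.056,.315])
"
```

```text
t 12.15 pos [0.591  0.0525 0.3742] F [ 0.27 -0.26  0.18] w 1.005 q [-0.55  0.29  0.46  1.62 -0.13  1.26 -0.06]
shift units [-0.05 -0.07  1.18] turn units [ 0.04 -0.1   0.08]
```

servo_tool(motion=[[[-0.04,-0.07,0.2,0.04,-0.1,0.08],[0,0,0.3,0,0,0],[0,0,0.3,0,0,0],[0,0,0.3,0,0,0],[0,0,0.1,0,0,0],[0,0,0,0,0,0]]])

```text
clock: 12.75
position: [0.5871, 0.0612, 0.3088]
ee_rot: [1.0, 0.002, -0.002, -0.001]
ft_force: [0.0, 0.8, 0.8]
grip_width: 0.997
```

```bash
python3 -c "
from h import *
go([.589,.056,.259])
s=cams.camera('scene')
cv2.imwrite('pics/a6.png',cv2.resize(s['color'][90:250,270:450,::-1],None,fx=3.5,fy=3.5,interpolation=2))
"
```

```text
t 12.75 pos [0.5871 0.0612 0.3088] F [0.03 0.84 0.79] w 0.997 q [-0.54  0.34  0.44  1.7  -0.16  1.14 -0.05]
shift units [0.04 0.11 1.  ] turn units [-0.02  0.04  0.05]
```

View pics/a6.png

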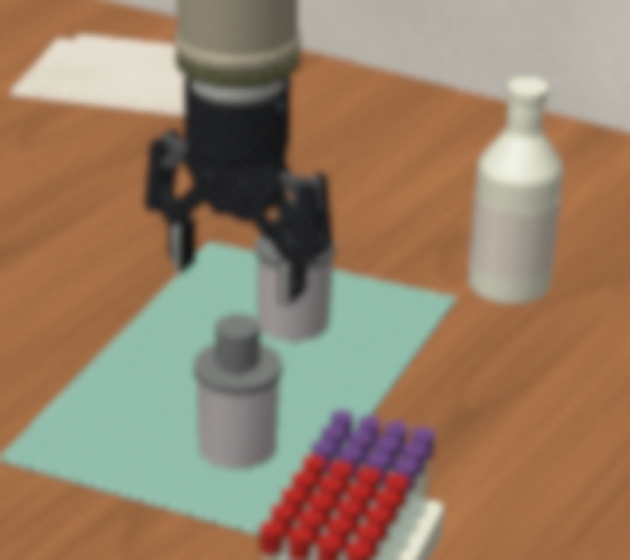

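The jaws are centred over the right knob, with the tip midpoint near (236,283) and the knob at (237,325). The rack is clear, so I'll descend.

servo_tool(motion=[[[0.04,0.11,0,0,0,0],[0,0,0.25,0,0,0],[0,0,0.25,0,0,0],[0,0,0.25,0,0,0],[0,0,0.15,0,0,0],[0,0,0.05,0,0,0],[0,0,0,0,0,0],[0,0,0,0,0,0]]])

```text
clock: 13.6
position: [0.5894, 0.0557, 0.2581]
ee_rot: [1.0, 0.002, -0.001, -0.001]
ft_force: [-0.1, 0.7, 0.6]
grip_width: 1.002
```

```bash
python3 -c "
from h import *
go([.589,.056,.259])
s=cams.camera('scene')
cv2.imwrite('pics/a7.png',cv2.resize(s['color'][90:250,270:450,::-1],None,fx=3.5,fy=3.5,interpolation=2))
"
```

```text
t 13.6 pos [0.5894 0.0557 0.2581] F [-0.09  0.66  0.56] w 1.002 q [-0.52  0.4   0.43  1.74 -0.19  1.05 -0.02]
shift units [-0.01 -0.01 -0.02] turn units [-0.02  0.03  0.06]
```

View pics/a7.png

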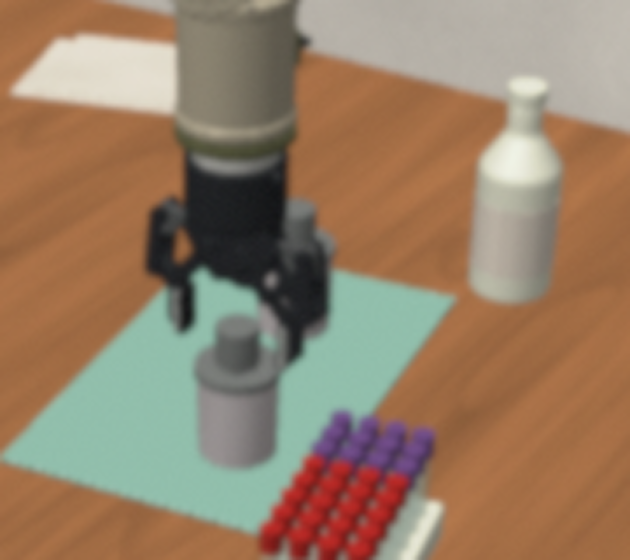

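Centred on the knob (237,340), with fingertips either side at (182,325) and (290,358). I'll close and lift.

servo_tool(motion=[[[0,0,0,0,0,0],[0,0,0,0,0,0],[0,0,0,0,0,0],[0,0,0,0,0,0],[0,0,0,0,0,0],[0,0,0,0,0,0],[0,0,0,0,0,0],[0,0,0,0,0,0],[0,0,0,0,0,0],[0,0,0,0,0,0]]], jaw=255, force=80)

```text
clock: 14.65
position: [0.5897, 0.0558, 0.2598]
ee_rot: [1.0, 0.003, -0.0, -0.001]
ft_force: [-1.1, -0.1, -0.5]
grip_width: 0.378
```

servo_tool(motion=[[[0,0,0,0,0,0],[0,0,-0.1,0,0,0],[0,0,-0.2,0,0,0],[0,0,-0.2,0,0,0],[0,0,-0.2,0,0,0],[0,0,-0.2,0,0,0],[0,0,-0.1,0,0,0],[0,0,0,0,0,0],[0,0,0,0,0,0],[0,0,0,0,0,0],[0,0,0,0,0,0]]])

```text
clock: 15.75
position: [0.5885, 0.0556, 0.3121]
ee_rot: [1.0, 0.003, -0.003, -0.001]
ft_force: [-0.2, 0.4, -7.0]
grip_width: 0.379
```

```bash
python3 -c "
from h import *
F=[]
for i in range(16):
    s=cams.camera('scene'); F.append(status.get_obs()['ft_force'])
F=np.array(F);print(F.mean(0),F.std(0))
go([.541,-.339,.38])
cv2.imwrite('pics/a8.png',cv2.resize(s['color'][90:250,270:450,::-1],None,fx=3.5,fy=3.5,interpolation=2))
"
```

```text
[ 0.05533315  0.19141138 -7.06813916] [0.48522439 0.63428641 0.47296193]
t 16.55 pos [0.5887 0.0556 0.3126] F [ 0.71  1.12 -7.09] w 0.375 q [-0.54  0.34  0.45  1.69 -0.16  1.15 -0.04]
shift units [-1.    7.88 -1.36] turn units [-0.02  0.05  0.06]
```

View pics/a8.png

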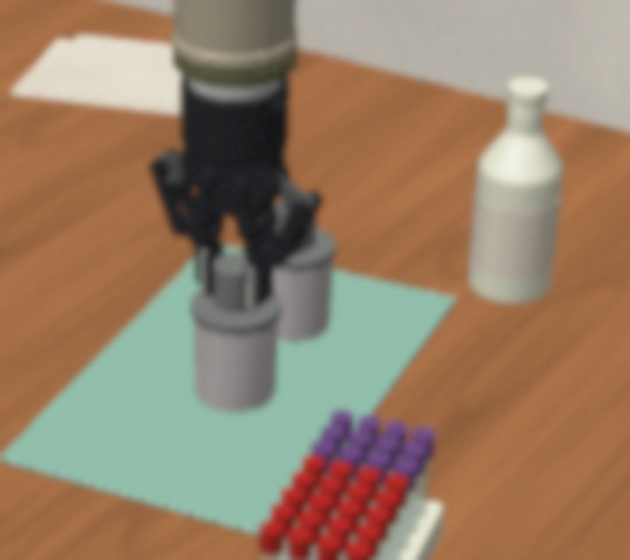

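The right bucket reads −7.07 N, about 0.72 kg, so it's the heavier. I'll raise it and carry it gently to the reader.

servo_tool(motion=[[[0,0,-0.2,0,0,0],[0,0,-0.3,0,0,0],[0,0,-0.3,0,0,0],[0,0,-0.3,0,0,0],[0,0,-0.2,0,0,0],[0,0.1,0,0,0,0],[0,0.2,0,0,0,0],[-0.05,0.3,0,0,0,0],[-0.05,0.4,0,0,0,0],[-0.05,0.4,0,0,0,0],[-0.05,0.4,0,0,0,0],[-0.05,0.4,0,0,0,0]]])

```text
clock: 17.75
position: [0.5749, -0.0625, 0.3822]
ee_rot: [1.0, 0.003, -0.003, -0.001]
ft_force: [0.1, 0.6, -7.7]
grip_width: 0.374
```

servo_tool(motion=[[[-0.05,0.4,0,0,0,0],[-0.05,0.4,0,0,0,0],[-0.05,0.4,0,0,0,0],[-0.05,0.4,0,0,0,0],[-0.05,0.4,0,0,0,0],[-0.05,0.4,0,0,0,0],[-0.05,0.4,0,0,0,0],[-0.05,0.4,0,0,0,0],[-0.05,0.4,0,0,0,0],[-0.05,0.4,0,0,0,0],[-0.05,0.3,0,0,0,0],[-0.05,0.2,0,0,0,0]]])

```text
clock: 18.95
position: [0.5296, -0.316, 0.3741]
ee_rot: [1.0, -0.007, -0.011, 0.0]
ft_force: [0.4, 0.4, -7.4]
grip_width: 0.378
```

```bash
python3 -c "
from h import *
go([.541,-.339,.37])
"
```

```text
t 18.95 pos [ 0.5296 -0.316   0.3741] F [ 0.4   0.37 -7.35] w 0.378 q [-0.04  0.38  0.64  1.55 -0.22  1.31  0.62]
shift units [0.24 0.46 0.08] turn units [ 0.01  0.26 -0.16]
```

servo_tool(motion=[[[0.08,0.15,0,0,0.1,-0.1],[0.08,0.15,0,0,0.1,0],[0.08,0.12,0,0,0,0],[0,0,0,0,0,0],[0,0,0,0,0,0],[0,0,0,0,0,0],[0,0,0,0,0,0],[0,0,0,0,0,0]]])

```text
clock: 19.75
position: [0.542, -0.3386, 0.3725]
ee_rot: [1.0, -0.002, -0.003, -0.0]
ft_force: [0.2, 0.7, -7.7]
grip_width: 0.375
```

```bash
python3 -c "
from h import *
go([.541,-.339,.37])
s=cams.camera('scene'); t=cams.camera('top')
cv2.imwrite('pics/b1.png',cv2.resize(s['color'][100:350,130:430,::-1],None,fx=2.6,fy=2.4,interpolation=2))
cv2.imwrite('pics/b2.png',t['color'][:,:,::-1])
"
```

```text
t 19.75 pos [ 0.542  -0.3386  0.3725] F [ 0.19  0.72 -7.72] w 0.375 q [ 0.01  0.43  0.64  1.49 -0.26  1.31  0.67]
shift units [-0.02  0.01  0.05] turn units [-0.01  0.07 -0.04]
```

View pics/b1.png

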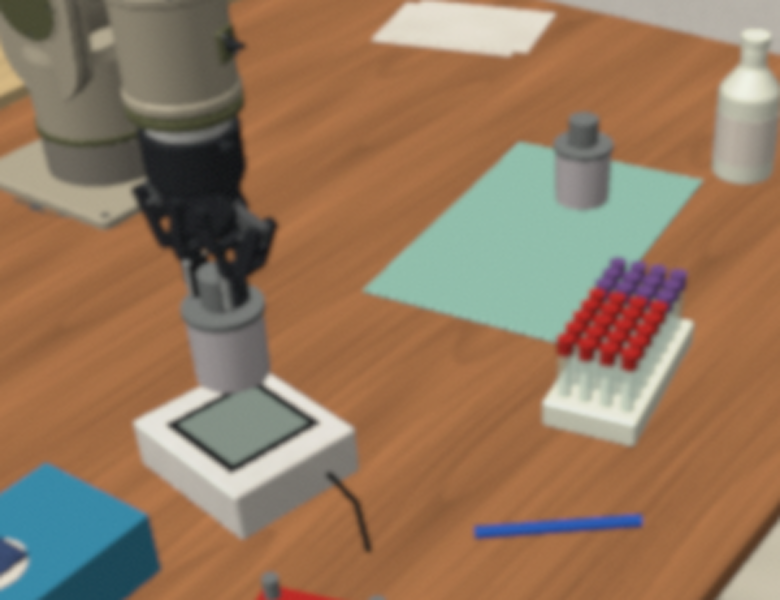

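View pics/b2.png

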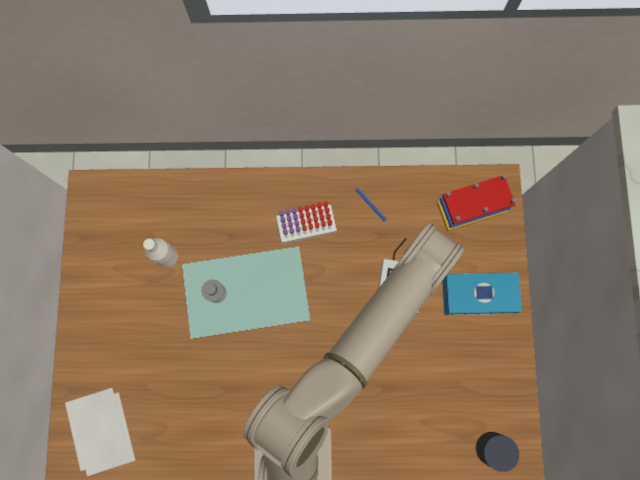

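The left bucket stands upright on the mat at (213,290) in the top view. The heavy one hangs upright above the window, and nothing else has moved. One last check of its position by projection.

```bash
python3 -c "
from h import *
s=cams.camera('scene')
f=lambda p:((proj(s,p)-[130,100])*[2.6,2.4]).round(0)
for z in (.10,.116,.13):
    a=np.linspace(0,6.28,60); q=np.array([f([.542+.032*np.cos(t),-.339+.032*np.sin(t),z]) for t in a]); print(z,'bottom ellipse lowest row',q[:,1].max(),'cols',q[:,0].min(),q[:,0].max())
o=status.get_obs(); print(o['clock'],o['position'],np.abs(o['joint_velocities']).max(),o['ft_force'])
for i in range(4):cams.camera('top')
o=status.get_obs(); print(o['clock'],o['position'],np.abs(o['joint_velocities']).max(),o['grip_width'])
"
```

```text
0.1 bottom ellipse lowest row 409.0 cols 198.0 274.0
0.116 bottom ellipse lowest row 395.0 cols 195.0 272.0
0.13 bottom ellipse lowest row 383.0 cols 193.0 270.0
19.9 [ 0.54190979 -0.33876499  0.37258849] 0.002115910911772217 [ 0.31041128 -0.6585512  -6.54497929]
20.1 [ 0.54182833 -0.33899573  0.3725619 ] 0.0013956685116722361 0.3760681954114143
```

Observed lowest edge is row ~388 and columns ~192–269, which matches the prediction to within a few mm. The arm is still, so I'm handing in.

```bash
python3 -c "
from workcell import order
print(order.hand_in())"
```

```text
the job is handed in; nothing more can be done
None
```

I lifted the left bucket, stood it back on the mat and let go, then lifted the right one. I handed in at about 20 s while holding the right bucket over the reader window; no verdict was reported.

- **Weights:** the left bucket averaged 4.0 N (about 0.41 kg) and the right one 7.1 N (about 0.72 kg), so the right is the heavier.
- **Held bucket:** by arm position it is within a few mm of the window centre, upright, still and about 60 mm above the glass. The camera check agreed to within a few mm. Its measured lower edge sat slightly higher than predicted, so the true height may be nearer 65 mm, well inside the 12 to 120 mm range.
- **Everything else:** the last pictures show the left bucket upright on the mat and the spray bottle, glove box and tube rack where they started.
- **One disagreement:** while I set the left bucket down, the force reading stayed near −3 to −4 N even though it had probably touched. It then jumped to +13 N of contact. I let go only after that reading and a picture, and the bucket stayed upright.

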